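# Press a mounted drawing flat in a crank press

### The arm

A 7-joint arm with a two-finger parallel gripper is mounted at the origin on the work surface. World frame = base frame: x ahead of the robot, y to its left, z up, the work surface at z = 0. Lengths are in m, angles in rad, forces in N, time in s.
With the tool pointing down it reaches from about 0.4 to 0.85 m from the base axis. Payload 6.9 kg.
Tool frame: the origin (TCP) lies at the very end of the fingers, on their centre line; the grasp point (between the pads) lies 19 mm behind it; z points along the fingers, y is the line along which they close (so a half turn about z gives the same grasp; the last joint's range is limited). The gripper opens to 85 mm and grips with 20 to 120 N. Pads are 22 mm wide; open, the fingers measure 114 mm over their backs; the gripper's body (76 mm by 85 mm) begins 54 mm behind the grasp point. The pads swing forward as they close: fully open they stand 13 mm farther back than shut.
Start: joints at [-1.179, 0.507, -0.238, 1.5, 0.126, 1.149, -0.155], TCP at [0.176, 0.6, 0.231] pointing down, gripper open.
Joint ranges: [-3.08, 3.08], [-0.24, 2.05], [-1.43, 1.35], [0, 2.5], [-1.52, 4.66], [0.17, 1.96], [-2.89, 2.89]. Speed limits (rad/s): [2.39, 2.39, 3.14, 3.14, 3.14, 3.14, 3.14].

### API

Orientations are given as [roll, pitch, yaw] about the fixed x, y, z axes, in that order (R = Rz(yaw) Ry(pitch) Rx(roll)).
In Python, from bench import movep, move_l, set_joints, grip, dwell, inverse_kinematics, state, camera, calibration, PlanningError, job_done, search_frame, pinpoint gives the robot as it stands. Calls block until the motion is done:
- movep(position, orientation): joint-space move of the TCP to a pose.
- move_l(position, rate=0.15, orientation=None, max_force=None): straight line of the TCP; orientation=None keeps the orientation; rate is the mean speed in m/s. With max_force (N) it stops when the force on the tool has changed by that much, and returns True; else False.
- set_joints(angles): joint-space move.
- grip(opening, grasp_force=None): finger opening in m; grasp_force is the grip in N (None keeps the last); returns when the fingers have stopped.
- dwell(seconds).
- inverse_kinematics(position, orientation): joint angles nearest the present ones, or None.
- state(): the state.
- camera(name): name is "scene" or "side" or "wrist"; returns (picture, depth): 384x512x3 uint8, red, green, blue; 384x512 float32, m along the optical axis (not along the pixel's ray), 0 where there is no reading.
- calibration(name): a dict with "camera_matrix" (3x3 intrinsics, pixels), "k1" (the pictures are not rectified: a ray, as slopes to the right and down, at radius r is drawn at 1 + k1 r^2 times it, then the intrinsics apply), "rvec" (rotation vector, rad) and "tvec" (3), from world to camera coordinates, as OpenCV has them. Camera axes: x right, y down, z forward; pixel columns grow to the right and rows downward; lengths in m; the calibration is good to about 2 mm. A picture is of the moment at which its call begins: read the wrist's pose just before it. calibration takes no time and is no camera call; for the wrist camera it gives the pose at the moment of the call.
A pose or a line that the arm cannot do raises PlanningError and nothing moves.
- job_done(): hands the job in; it is judged then, once.
Trained networks look in the newest picture that a camera, given by its name, has taken for a name from the list of things; names that differ only in an ending like _2 or _b are one class to them, and where a whole thing is asked for, a point or a joint stands for the part that bears it (a point fixed in the world has none). Each returns a list of dicts, best first, with "p" (0 to 1); they miss things now and then, are a little off and sometimes report something else, mostly with a low value. They report only what shows in the picture. A call takes as long as a camera call.
- search_frame(camera, target): "centre" ([column, row] in pixels, amid what is visible of it).
- pinpoint(camera, target): "centre" ([column, row] in pixels: a listed point, or the origin of a listed thing).
The state is a dict: "t": time; "joint_positions": joint angles; "dq": joint speeds; "effort": joint torques, N m; "tool_pos": TCP position; "tool_rot": TCP orientation; "ft_force": force on the tool from outside, world axes, zero at the start; "wrist_torque": the same for the moment, N m; "opening": finger opening in m; "grip_force": force on a finger pad.
Only numpy, scipy, OpenCV 4.12 (cv2) and the standard library are available. Lean on these libraries where they do the work, as an engineer would, in place of code of your own. Each camera call takes 0.05 s, during which the arm holds its last target. There are 200 camera calls.

### The job

Push the drawing panel along the press bed until its rear edge is flush against the back stop, lying square and centred between the posts, without picking it up. Then grip the crank's loose sleeve and, holding it all the while it turns, wind clockwise (seen from above) until the platen bears on the panel and its springs are squeezed to about half their free length, never flat; let go and leave it clamped. Leave the pens, bottles, cup and hand roller where they are.

Things in the scene. Friction and masses are not known exactly. Their poses are not given: they have to be found in the camera images.
- press: Grey table-top screw press, fixed to the table at a varying place and yaw. Origin: on the table (z = 0) under the screw's axis; +x from the open entry end towards the back stop, z up. Bed: a slab from x = -255 to +90 mm, y = -92 to +92 mm, its top 14 mm above the table.
- panel: Loose wooden panel with a bold black line drawing, 160 (x) x 130 (y) x 22 mm, 0.25 to 0.5 kg; origin: centre of its underside. Starts on the bed, pulled out 100 to 140 mm towards the entry end, slightly askew. Home: its +x edge touches the back stop, origin at press x = -20 mm, y about 0, x axis along the press's, front edge at press x = -100 mm.
- hub (a point): Point on the crank's vertical axis, 195 mm above the table, over the press origin. Under it a bridge 44 mm (press x) by 244 mm (y), 135 to 165 mm above the table, on two posts 30 mm (x) by 30 mm (y) centred at press x = 0, y = -107 and +107 mm.
- stop (a point): Middle of the top edge of the back stop's face, at press x = +60 mm: a low steel bar across the bed, 12 mm high over the bed.
- sleeve: Upright wooden grip sleeve of the crank, 28 mm in diameter, 78 mm tall; origin: centre of its underside, 197 mm above the table, 80 mm from the crank's axis. It spins freely on its pin, so the gripper need not turn with the crank. Below it: the steel crank arm (185 to 195 mm above the table, 22 mm wide) and hub (radius 20 mm, top at 207 mm).
- crank (a joint): Crank angle in rad, -0.15 to 13.2, growing clockwise from above. At 0 the arm points 100 degrees anticlockwise of the press's +x. Lowers the platen 30 mm a turn (4.77 mm per rad); it touches the home panel at about 8.8 rad, springs half squeezed at about 10.9 rad. Friction about 4 N at the sleeve, up to 7 N when clamping; stays where it is left.
- carriage (a joint): How far the screw has lowered the spring carriage, m: 0 at crank 0, follows the crank at 4.77 mm per rad.
- platen (a joint): Squeeze of the platen's springs, m: 0 while it hangs free, 0.010 at half their 20 mm free length, 0.020 flat; 3 N per mm in all. The platen is a dark steel plate, 110 x 110 x 16 mm, centred on the screw axis; its underside is 78 mm above the table at carriage 0 with free springs.
- marker_a: Black fat marker pen, 130 x 27 x 25 mm, lying close along the bed's far side; leave it. Origin: underside, 5 mm off centre.
- marker_b: Another such black marker, lying nearer the press's stop end; leave it.
- marker_c: Another such black marker, lying left of the press; leave it.
- paint_bottle: Standing paint bottle, 48 mm in diameter, 110 mm tall, on the press's far side near its entry half; leave it. Origin: centre of its underside.
- ink_bottle: Standing ink bottle, 60 mm in diameter, 160 mm tall, on the press's far side near its stop end; leave it. Origin: centre of its underside.
- brush_cup: White ceramic cup, 76 mm in diameter, 95 mm tall, right of the press; leave it. Origin: centre of its underside.
- ink_roller: Hand roller with a wooden handle, 115 mm long, 36 mm high, lying left of the press; leave it. Origin: underside, between handle and roller.

How it is judged:
By the outcome, as a careful person would: the job done as asked, in the order asked, and still so for the second after the job is handed in, with the robot touching nothing.
It also fails if it takes over 67 s, if anything falls off the work surface, if the arm or the gripper's body presses on something with over 40 N, if the wrist force passes 120 N, or if a joint passes its speed limit or range.

## Working session

There is one attempt and no reset: what is moved stays moved. The work goes in short steps, each a Python script; the robot and the scene stay as the last script left them, time stands still between calls to the robot, and variables do not carry over. Pictures are saved under pics/ and viewed, at most 10 in all, crops included, and the job is handed in when it is done.

```bash
ls; mkdir -p pics; cat > h.py <<'E'
import numpy as np, cv2
from bench import *
def ray(name,px):
    c=calibration(name);K=np.array(c["camera_matrix"],float);k1=c["k1"]
    p=cv2.undistortPoints(np.array([[px]],float),K,np.array([k1,0,0,0,0.]))[0,0]
    R=cv2.Rodrigues(np.array(c["rvec"],float))[0];t=np.array(c["tvec"],float).ravel()
    return -R.T@t, R.T@np.array([p[0],p[1],1.])
def atz(name,px,z):
    o,d=ray(name,px);return o+d*(z-o[2])/d[2]
def proj(name,P):
    c=calibration(name)
    return cv2.projectPoints(np.array(P,float).reshape(-1,1,3),np.array(c["rvec"],float),np.array(c["tvec"],float),np.array(c["camera_matrix"],float),np.array([c["k1"],0,0,0,0.]))[0][:,0]
def cloud(name,depth,c=None):
    c=c or calibration(name);K=np.array(c["camera_matrix"],float)
    v,u=np.mgrid[:384,:512]
    p=cv2.undistortPoints(np.stack([u,v],-1).reshape(-1,1,2).astype(float),K,np.array([c["k1"],0,0,0,0.]))[:,0]
    R=cv2.Rodrigues(np.array(c["rvec"],float))[0];t=np.array(c["tvec"],float).ravel()
    z=depth.reshape(-1,1);X=(np.c_[p,np.ones(len(p))]*z-t)@R
    X[z[:,0]==0]=np.nan
    return X.reshape(384,512,3)
E
cat > s1.py <<'E'
from h import *
np.set_printoptions(precision=4,suppress=True)
ims=[]
for n in ("scene","side"):
    im,d=camera(n);np.savez(f"{n}.npz",im=im,d=d);ims.append(im)
    X=cloud(n,d)
    o,_=ray(n,(256,192));print(n,o)
    for t in ("press","panel","hub","stop","sleeve"):
        r=pinpoint(n,t)[:2]
        for q in r:
            c=q["centre"];z={"press":0,"panel":.014,"hub":.195,"stop":.026,"sleeve":.197}[t]
            print(t,round(q["p"],2),np.round(c,1),atz(n,c,z))
cv2.imwrite("pics/a.png",cv2.cvtColor(cv2.resize(np.vstack(ims),(800,1200)),cv2.COLOR_RGB2BGR)[:600])
cv2.imwrite("pics/b.png",cv2.cvtColor(cv2.resize(np.vstack(ims),(800,1200)),cv2.COLOR_RGB2BGR)[600:])
print(state())
E
python3 s1.py
```

```text
bench.py
pics
scene [1.1554 0.7064 1.2821]
press 0.88 [244.  184.4] [ 0.5085 -0.1011  0.    ]
panel 0.59 [259.7 208.2] [0.5422 0.0339 0.014 ]
hub 0.96 [244.2 150.1] [ 0.5065 -0.101   0.195 ]
stop 0.72 [239. 171.] [ 0.4938 -0.1506  0.026 ]
side [ 0.2349 -0.8755  0.9673]
press 0.61 [261.1 218.8] [0.5823 0.1037 0.    ]
press 0.57 [262.2 268.5] [ 0.5158 -0.1038  0.    ]
panel 0.88 [250.4 236.6] [0.5184 0.0212 0.014 ]
hub 0.95 [262.2 219.9] [ 0.5137 -0.0987  0.195 ]
hub 0.18 [275.8 236.1] [ 0.5275 -0.1672  0.195 ]
stop 0.79 [261.1 279.9] [ 0.4917 -0.1635  0.026 ]
sleeve 0.69 [278.3 237.3] [ 0.5313 -0.1751  0.197 ]
{'t': 0.6, 'joint_positions': array([-1.1795,  0.5075, -0.2376,  1.5002,  0.1257,  1.1489, -0.1548]), 'dq': array([ 0.0003, -0.0018,  0.    , -0.0007, -0.0004,  0.0002,  0.0011]), 'effort': array([  0.001 , -62.0036,  -2.1832, -24.9861,   0.0139,   0.0024,
         0.    ]), 'tool_pos': array([0.1762, 0.5996, 0.2313]), 'tool_rot': array([-3.1416,  0.    ,  2.8557]), 'ft_force': array([ 0.0831, -0.275 ,  0.7189]), 'wrist_torque': array([ 0.0121, -0.0513,  0.0102]), 'grip_force': 0.0, 'opening': 0.08547732010630477}
```

View pics/a.png

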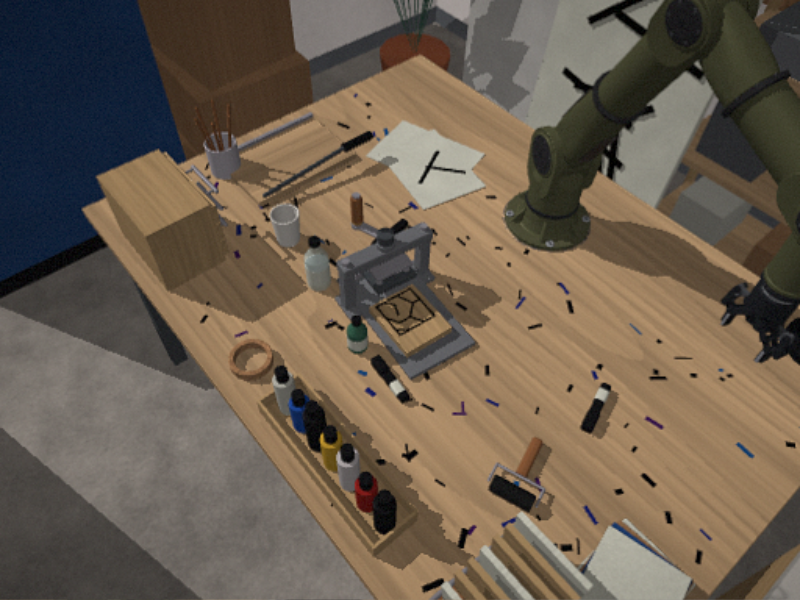

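View pics/b.png

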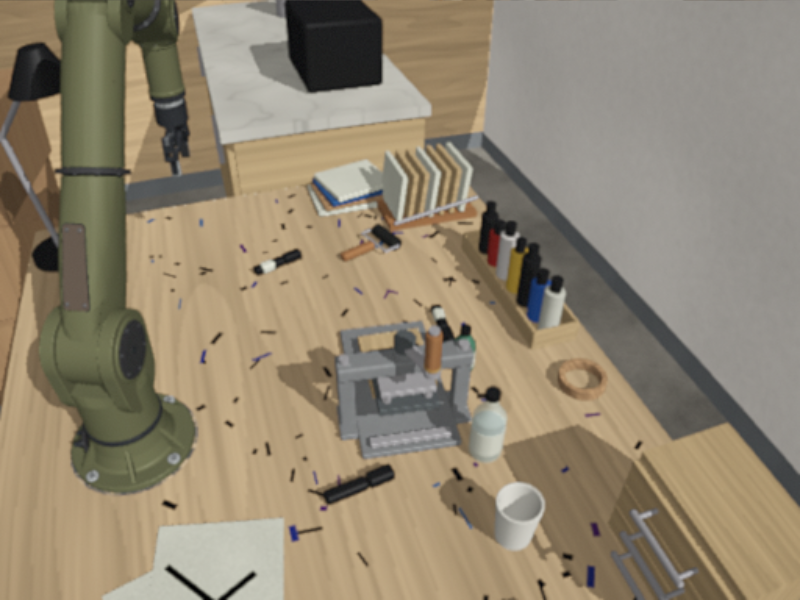

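The scene view shows the press with the panel pulled out towards the entry at about (410,315). The ink bottle is at (317,265), the paint bottle at (357,335), and the sleeve at (357,208). The side view shows the stop bar at (412,440) and the sleeve foot at (435,370), so the crank isn't at 0. Next I'll look with the wrist camera from above the entry.

```bash
cat > s2.py <<'E'
from h import *
np.set_printoptions(precision=4,suppress=True)
for y in (-1.87,1.27):
    print(y,inverse_kinematics([0.56,0.08,0.40],[np.pi,0,y]),inverse_kinematics([0.51,-0.1,0.215],[np.pi,0,y]))
y=1.27
q=inverse_kinematics([0.56,0.08,0.42],[np.pi,0,1.27])
q2=inverse_kinematics([0.56,0.08,0.42],[np.pi,0,-1.87])
if q is None or (q2 is not None and abs(q2[6])<abs(q[6])): y=-1.87
movep([0.56,0.08,0.42],[np.pi,0,y]);dwell(.3)
c=calibration("wrist");im,d=camera("wrist")
print(y,state()["t"],state()["joint_positions"],ray("wrist",(256,192)))
np.savez("w.npz",im=im,d=d,X=cloud("wrist",d,c))
for t in ("press","panel","hub","stop","sleeve"):
    for r in pinpoint("wrist",t)[:1]:
        z={"press":0,"panel":.014,"hub":.195,"stop":.026,"sleeve":.197}[t]
        print(t,round(r["p"],2),np.round(r["centre"],1),atz("wrist",r["centre"],z))
cv2.imwrite("pics/c.png",cv2.cvtColor(cv2.resize(im,(800,600)),cv2.COLOR_RGB2BGR))
E
python3 s2.py
```

```text
-1.87 [-0.0131  0.3311 -0.263   1.3284  0.0849  1.4929  2.5733] [-0.5512  0.5908  1.1525  1.8103 -0.5943  1.1409 -2.6381]
1.27 [-0.4682  0.3484  0.4414  1.3347 -0.1468  1.4904 -0.3392] [-0.1626  0.3842  0.4411  1.8062 -0.1922  0.9934  0.055 ]
1.27 3.3417 [-0.4624  0.3456  0.4377  1.2854 -0.1441  1.5414 -0.3438] (array([0.5802, 0.1444, 0.5618]), array([-0.0857, -0.2444, -0.966 ]))
press 0.79 [257.5 234.3] [ 0.5054 -0.0885  0.    ]
panel 0.88 [252.6 180.4] [0.5323 0.0304 0.014 ]
hub 0.86 [257.5 286.4] [ 0.5063 -0.0882  0.195 ]
```

View pics/c.png

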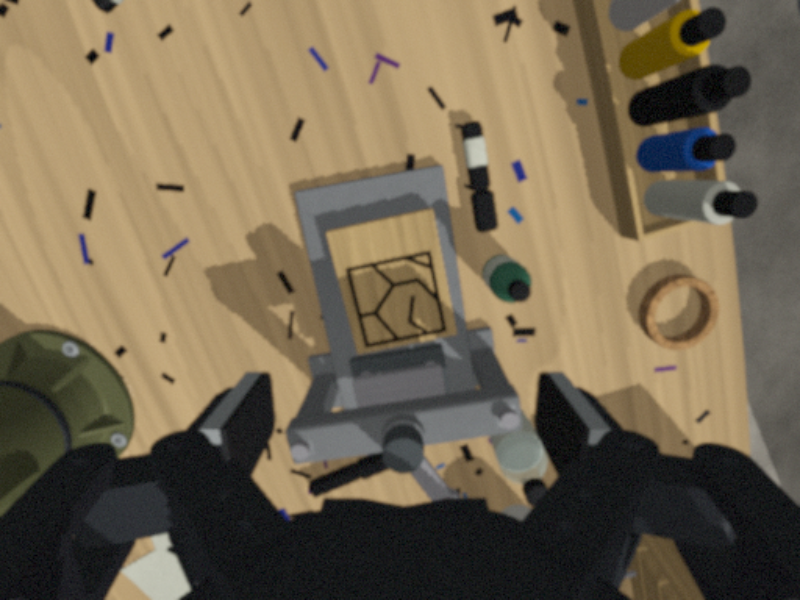

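The wrist view shows the panel on the bed, with its front edge at about (327,230)–(435,210), slightly askew. The bridge is at (405,430) and the hub at (403,445). The bed front corners are at (297,190) and (443,168). I'll fit the press and panel poses from the depth cloud.

```bash
cat > fit.py <<'E'
from h import *
from scipy.optimize import minimize
np.set_printoptions(precision=4,suppress=True)
f=np.load("w.npz");X=f["X"].reshape(-1,3);im=f["im"].reshape(-1,3).astype(int)
X0=X[np.isfinite(X[:,0])];
hub=np.array([.507,-.095])
near=np.linalg.norm(X[:,:2]-[.53,0],axis=1)<.25
h,e=np.histogram(X[near,2],bins=np.arange(-.01,.3,.004));print([(round(float(a),3),int(b)) for a,b in zip(e,h) if b>80])
def rect(m,name):
    r=np.zeros((800,800),np.uint8);P=X[m][:,:2];ij=((P-[.2,-.35])/.001).astype(int)
    ok=((ij>=0)&(ij<800)).all(1);ij=ij[ok];r[ij[:,0],ij[:,1]]=255
    r=cv2.morphologyEx(r,cv2.MORPH_CLOSE,np.ones((7,7)))
    r=cv2.morphologyEx(r,cv2.MORPH_OPEN,np.ones((5,5)))
    n,l,s,c=cv2.connectedComponentsWithStats(r);k=1+np.argmax(s[1:,4])
    pts=np.argwhere(l==k)*.001+[.2,-.35]
    (cx,cy),wh,a=cv2.minAreaRect(pts.astype(np.float32)*1000);print(name,cx/1e3,cy/1e3,wh,a,s[k,4])
    return pts
z=X[:,2]
grey=np.ptp(im,axis=1)<30
bed=rect(near&(z>.008)&(z<.020)&grey,"bed")
pan=rect(near&(z>.030)&(z<.044),"panel")
br=rect(near&(z>.158)&(z<.175),"bridge")
np.savez("fit.npz",bed=bed,pan=pan,br=br)
E
python3 fit.py
```

```text
[(-0.006, 2852), (-0.002, 19810), (0.002, 102), (0.006, 89), (0.01, 4897), (0.014, 1329), (0.018, 539), (0.022, 597), (0.03, 496), (0.034, 5132), (0.066, 110), (0.07, 162), (0.074, 197), (0.078, 195), (0.082, 329), (0.086, 559), (0.09, 87), (0.094, 106), (0.098, 125), (0.102, 137), (0.106, 258), (0.11, 190), (0.114, 526), (0.118, 752), (0.138, 150), (0.142, 184), (0.146, 205), (0.15, 202), (0.154, 235), (0.158, 455), (0.162, 2574), (0.17, 162), (0.174, 174), (0.19, 285), (0.194, 159), (0.202, 315), (0.206, 213)]
bed 0.5187804565429688 0.015868896484375 (297.56561279296875, 248.2007293701172) 82.63195037841797 23319
panel 0.5301025390625 0.03212703704833984 (160.51986694335938, 130.37147521972656) 84.80557250976562 20680
bridge 0.571058837890625 -0.09723529815673829 (44.40720748901367, 112.77449798583984) 82.23483276367188 4427
```

```bash
cat > fit2.py <<'E'
from h import *
np.set_printoptions(precision=4,suppress=True)
f=np.load("w.npz");X=f["X"].reshape(-1,3);z=X[:,2]
def loc(P,p): 
    c,s=np.cos(p[2]),np.sin(p[2]);d=P[:,:2]-p[:2];return np.c_[d@[c,s],d@[-s,c]]
p=np.array([.509,-.095,-np.radians(97.8)])
for it in range(4):
    L=loc(X,p)
    B=(z>.159)&(z<.171)&(abs(L[:,0])<.03)&(abs(L[:,1])<.14)
    (a,b),wh,ang=cv2.minAreaRect((X[B][:,:2]*1000).astype(np.float32))
    D=(z>.009)&(z<.019)&(L[:,0]<-.04)&(L[:,0]>-.27)&(abs(L[:,1])<.105)
    q=lambda v:np.percentile(v,[.5,2,98,99.5])*1e3
    print("bridge",a,b,wh,ang,"x",q(L[B][:,0]),"y",q(L[B][:,1]));print(" bed x",q(L[D][:,0])[:2],"y",q(L[D][:,1]))
    # side lines: extreme y per x bin
    e=[];xs=np.arange(-.25,-.09,.006)
    for x in xs:
        m=D&(abs(L[:,0]-x)<.003);e.append([L[m][:,1].min(),L[m][:,1].max()] if m.sum()>4 else [np.nan]*2)
    e=np.array(e);ok=np.isfinite(e[:,0]);w=[np.polyfit(xs[ok],e[ok,k],1) for k in (0,1)]
    # front line
    ys=np.arange(-.08,.081,.006);fr=np.array([L[D&(abs(L[:,1]-y)<.003)][:,0].min() for y in ys]);wf=np.polyfit(ys,fr,1)
    bb=[];yb=np.arange(-.11,.111,.006)
    for y in yb:
        m=B&(abs(L[:,1]-y)<.003);bb.append(L[m][:,0].min() if m.sum()>4 else np.nan)
    bb=np.array(bb);o=np.isfinite(bb);wb=np.polyfit(yb[o],bb[o],1)
    print(" side slopes",w[0],w[1],"front",wf,"bridge front",wb)
    s=np.mean([w[0][0],w[1][0],-wf[0],-wb[0]])
    mid=(q(L[D][:,1])[0]+q(L[D][:,1])[3])/2e3
    dx=np.mean([np.median(fr)+.255]); 
    c,sn=np.cos(p[2]),np.sin(p[2]);p[:2]+=np.array([c,sn])*dx+np.array([-sn,c])*mid*1
    p[2]+=s;print(p,np.degrees(p[2]))
P=np.load("fit.npz")["pan"];c=np.array([.5301,.0321])
print("panel in press",loc(c[None],p),"dyaw",-95.19-np.degrees(p[2]))
for zl in ((.190,.200),(.20,.212),(.212,.285)):
    m=(z>zl[0])&(z<zl[1]);L=loc(X[m],p);m2=np.linalg.norm(L,axis=1)<.12;print(zl,m2.sum(),np.median(L[m2],0) if m2.any() else "",np.percentile(L[m2],[3,97],axis=0))
m=(z>.03)&(z<.12);L=loc(X,p);m&=(abs(L[:,1])<.05)&(L[:,0]>-.06)&(L[:,0]<.05)
h,e=np.histogram(z[m],bins=np.arange(.03,.125,.003));print([(round(float(a),3),int(b)) for a,b in zip(e,h)])
np.save("press.npy",p)
# side/scene sleeve
for n in ("scene","side"):
    g=np.load(n+".npz");Y=cloud(n,g["d"]).reshape(-1,3);L=loc(Y,p);m=(Y[:,2]>.215)&(Y[:,2]<.285)&(np.linalg.norm(L,axis=1)<.13)
    print(n,m.sum(),np.median(L[m],0),np.median(Y[m],0),np.percentile(L[m],[5,95],axis=0))
E
python3 fit2.py
```

```text
bridge 506.8443298339844 -88.45549011230469 (45.062530517578125, 243.5536651611328) 82.629150390625 x [-28.0259 -27.3463  14.2782  15.5178] y [-122.58   -117.4545  112.991   116.3062]
 bed x [-259.9241 -258.5032] y [-96.7063 -94.954   85.6479  87.763 ]
 side slopes [ 0.0029 -0.096 ] [0.003  0.0868] front [-0.0073 -0.26  ] bridge front [-0.0098 -0.0276]
[ 0.5053 -0.0894 -1.7012] -97.47046204531101
bridge 506.8443298339844 -88.45549011230469 (45.062530517578125, 243.5536651611328) 82.629150390625 x [-22.71   -22.1913  19.4633  20.5763] y [-118.0137 -113.0073  117.4212  120.7934]
 bed x [-254.8945 -253.5117] y [-91.1032 -89.42    90.6273  91.9107]
 side slopes [-0.0052 -0.0919] [-0.0042  0.091 ] front [-0.0006 -0.2549] bridge front [-0.0043 -0.0225]
[ 0.5057 -0.0895 -1.7023] -97.5344758061861
bridge 506.8443298339844 -88.45549011230469 (45.062530517578125, 243.5536651611328) 82.629150390625 x [-22.753  -22.1822  19.4789  20.5332] y [-118.4362 -113.4066  117.0107  120.3807]
 bed x [-254.9099 -253.4891] y [-91.6467 -89.9777  89.9853  91.366 ]
 side slopes [-0.0039 -0.0923] [-0.003   0.090
[... 1023 characters left out ...]
                                                   ~~~~~~~~~~~~~^^^^^^^^^^^^^^^^^^^^^
    return _quantile_unchecked(
        a, q, axis, out, overwrite_input, method, keepdims, weights)
    return _ureduce(a,
                    func=_quantile_ureduce_func,
    ...<5 lines>...
                    overwrite_input=overwrite_input,
                    method=method)
    r = func(a, **kwargs)
    result = _quantile(arr,
                       quantiles=q,
    ...<2 lines>...
                       out=out,
                       weights=wgt)
    slices_having_nans = np.isnan(arr[-1, ...])
                                  ~~~^^^^^^^^^
IndexError: index -1 is out of bounds for axis 0 with size 0
```

```bash
sed -i '/^for zl/d' fit2.py; cat >> fit2.py <<'E'
L=loc(X,p)
for nm,lo,hi in (("low",.006,.03),("tall",.05,.13)):
    m=(z>lo)&(z<hi)&(L[:,1]>.094)&(L[:,1]<.19)&(L[:,0]<-.03)&(L[:,0]>-.3)
    for x in np.arange(-.29,-.03,.02):
        k=m&(abs(L[:,0]-x)<.01)
        if k.sum()>5: print(nm,round(x,2),k.sum(),np.percentile(L[k][:,1],[2,98]),z[k].max())
E
python3 fit2.py | tail -n +17
python3 - <<'E'
import sys;sys.path.insert(0,'.')
from h import *
p=np.load("press.npy");R=np.array([[np.cos(p[2]),-np.sin(p[2])],[np.sin(p[2]),np.cos(p[2])]])
for n in ("scene","side"):
    camera(n)
    for t in ("paint_bottle","ink_bottle","marker_a","sleeve"):
        for r in pinpoint(n,t)[:3]:
            P=atz(n,r["centre"],.197 if t=="sleeve" else 0);print(n,t,round(r["p"],2),np.round((P[:2]-p[:2])@R*1e3,1))
E
```

```text
File "fit2.py", line 33
    m=(z>zl[0])&(z<zl[1]);L=loc(X[m],p);m2=np.linalg.norm(L,axis=1)<.12;print(zl,m2.sum(),np.median(L[m2],0) if m2.any() else "",np.percentile(L[m2],[3,97],axis=0))
IndentationError: unexpected indent
Traceback (most recent call last):
FileNotFoundError: [Errno 2] No such file or directory: 'press.npy'
```

```bash
sed -i '33d' fit2.py; 
python3 fit2.py | tail -n +17
python3 - <<'E'
from h import *
p=np.load("press.npy");R=np.array([[np.cos(p[2]),-np.sin(p[2])],[np.sin(p[2]),np.cos(p[2])]])
for n in ("scene","side"):
    camera(n)
    for t in ("paint_bottle","ink_bottle","marker_a","sleeve"):
        for r in pinpoint(n,t)[:3]:
            P=atz(n,r["centre"],.197 if t=="sleeve" else 0);print(n,t,round(r["p"],2),np.round((P[:2]-p[:2])@R*1e3,1))
print(state()["t"])
E
```

```text
panel in press [[-0.1237  0.0085]] dyaw 2.3250131317989116
[(0.03, 3), (0.033, 280), (0.036, 99), (0.039, 0), (0.042, 0), (0.045, 0), (0.048, 0), (0.051, 0), (0.054, 0), (0.057, 0), (0.06, 0), (0.063, 0), (0.066, 0), (0.069, 0), (0.072, 27), (0.075, 27), (0.078, 30), (0.081, 39), (0.084, 359), (0.087, 185), (0.09, 7), (0.093, 5), (0.096, 0), (0.099, 0), (0.102, 0), (0.105, 2), (0.108, 26), (0.111, 29), (0.114, 105), (0.117, 947), (0.12, 0)]
scene 125 [0.0656 0.038 ] [ 0.5344 -0.1595  0.2569] [[0.0591 0.0244]
 [0.0784 0.0456]]
side 255 [0.0835 0.0303] [ 0.5246 -0.1768  0.2557] [[0.0723 0.02  ]
 [0.0887 0.0433]]
low -0.29 117 [0.1198 0.141 ] 0.023703587146825328
low -0.27 160 [0.1199 0.1436] 0.02428071796226581
low -0.25 157 [0.1205 0.144 ] 0.023957716429649237
low -0.23 144 [0.1211 0.1439] 0.023620184045001793
low -0.21 157 [0.1201 0.1459] 0.027339552615213158
low -0.19 165 [0.1203 0.1463] 0.027198936239975446
low -0.17 92 [0.1208 0.1457] 0.026259125031587897
low -0.13 43 [0.1247 0.1554] 0.029473622733633204
low -0.11 16 [0.1213 0.1242] 0.028984243469266514
tall -0.13 237 [0.1261 0.162 ] 0.1095969247694628
tall -0.11 338 [0.1222 0.1659] 0.11128403861959692
tall -0.09 44 [0.1259 0.1468] 0.10936709783158309
scene paint_bottle 0.66 [-108.3  139. ]
scene ink_bottle 0.94 [111.9 132.1]
scene marker_a 0.85 [-231.2  143.3]
scene marker_a 0.65 [-531.2 -218. ]
scene marker_a 0.64 [156.6 -92.7]
scene sleeve 0.56 [69.6 38.7]
side paint_bottle 0.47 [-119.5  134.2]
side ink_bottle 0.94 [106.6 131.3]
side marker_a 0.72 [-240.5  130.5]
side marker_a 0.68 [ 161.5 -105.6]
side marker_a 0.44 [-613.3   22.4]
side sleeve 0.26 [252.   73.9]
4.0917
```

Press: (0.506, −0.0895), yaw −97.5°. The panel is at press (−124, +8.5) mm, yaw +2.3°, and the crank is at about 1.25 rad. I'll push with two spread fingertips: first to square the panel, then slightly diagonally to remove the 8.5 mm offset, stopping short of the stop to check.

```bash
cat >> h.py <<'E'
try:
    pp=np.load("press.npy");YAW=pp[2]+np.pi;ORI=[np.pi,0,YAW]
    def W(x,y,z): # press mm -> world m
        c,s=np.cos(pp[2]),np.sin(pp[2]);return [pp[0]+(c*x-s*y)/1e3,pp[1]+(s*x+c*y)/1e3,z]
    def loc(P):
        c,s=np.cos(pp[2]),np.sin(pp[2]);d=np.asarray(P)[:,:2]-pp[:2];return np.c_[d@[c,s],d@[-s,c]]*1e3
except FileNotFoundError: pass
def look(x,y,z,fn):
    movep(W(x,y,z),ORI);dwell(.3);c=calibration("wrist");im,d=camera("wrist");X=cloud("wrist",d,c)
    np.savez(fn,im=im,d=d,X=X);return im,X.reshape(-1,3)
E
cat > s3.py <<'E'
from h import *
np.set_printoptions(precision=4,suppress=True)
grip(.07)
movep(W(-240,6,.12),ORI)
print(move_l(W(-240,6,.017),.1,max_force=10))
f=lambda:print(state()["t"],loc([state()["tool_pos"]]),state()["tool_pos"][2],state()["ft_force"])
f()
print(move_l(W(-205,6,.017),.05,max_force=25));f()
print(move_l(W(-119,-2.5,.017),.06,max_force=25));f()
print(move_l(W(-140,-2.5,.017),.1));move_l(W(-140,-2.5,.15),.2)
im,X=look(-150,0,.40,"w2.npz")
L=loc(X);m=(X[:,2]>.030)&(X[:,2]<.044)&(abs(L[:,1])<85)&(L[:,0]<0)&(L[:,0]>-230)
print("panel x",np.percentile(L[m][:,0],[.3,1,99]),"y",np.percentile(L[m][:,1],[.3,1,99,99.7]))
B=(X[:,2]>.159)&(X[:,2]<.171)&(abs(L[:,0])<30)&(abs(L[:,1])<140)
print("bridge",np.percentile(L[B],[.3,99.7],axis=0))
D=(X[:,2]>.009)&(X[:,2]<.019)&(abs(L[:,1])<105)&(L[:,0]<-40)&(L[:,0]>-270)
print("bed",np.percentile(L[D],[.3,99.7],axis=0))
ys=np.arange(-55,56,6);fr=[L[m&(abs(L[:,1]-y)<3)][:,0].min() for y in ys];print("front slope deg",np.degrees(np.polyfit(ys,fr,1)[0]),np.median(fr))
f();cv2.imwrite("pics/d.png",cv2.cvtColor(cv2.resize(im,(800,600)),cv2.COLOR_RGB2BGR))
E
python3 s3.py
```

```text
False
6.7583 [[-240.1248    6.4198]] 0.017551483230895833 [-0.2931 -0.6796 -0.1588]
False
7.6083 [[-204.8193    5.8312]] 0.016936927178481116 [ 0.6071 -0.4359 -0.2121]
False
9.2 [[-118.9778   -2.4603]] 0.01701783787448425 [1.1035 0.6375 0.1613]
False
panel x [-107.8542 -107.6242  -11.906 ] y [-67.1381 -66.3647  61.5219  62.2101]
bridge [[ -22.8406 -101.0826]
 [  20.4211  100.1838]]
bed [[-254.322   -91.4788]
 [ -42.7669   91.7421]]
front slope deg 0.013697827291895307 -107.80044558185371
11.7083 [[-149.9816   -0.0642]] 0.3993182863362319 [0.322  0.7746 1.1347]
```

View pics/d.png

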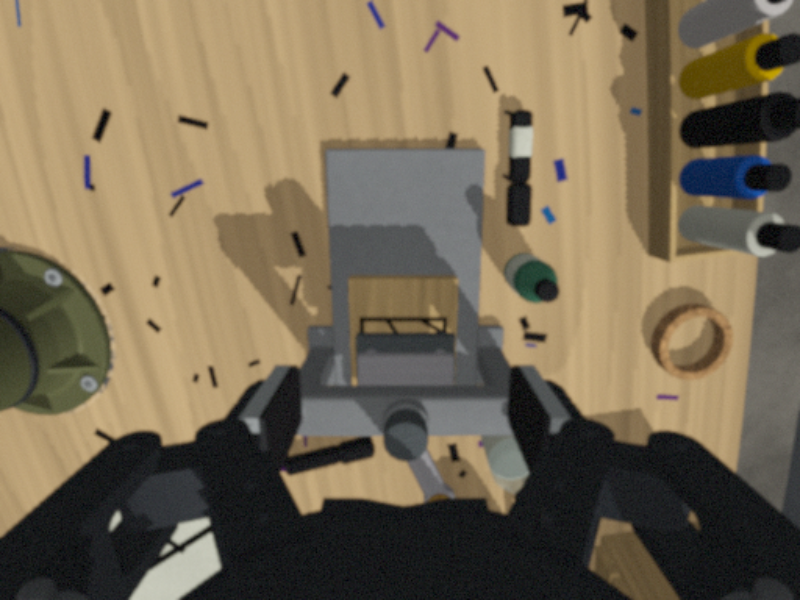

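The panel is square and 2.4 mm off in y, with its front at −107.8. I'll finish the push with a small y correction, check it, and check IK for the whole winding circle.

```bash
cat > s4.py <<'E'
from h import *
np.set_printoptions(precision=4,suppress=True)
f=lambda:print(state()["t"],loc([state()["tool_pos"]]),state()["tool_pos"][2],state()["ft_force"])
movep(W(-140,-2.5,.10),ORI);move_l(W(-140,-2.5,.017),.15,max_force=10)
move_l(W(-120,-2.5,.017),.06)
move_l(W(-113,.3,.017),.03,max_force=15);f()
print(move_l(W(-107,.3,.017),.02,max_force=12));f()
move_l(W(-140,0,.017),.1);move_l(W(-140,0,.15),.2)
im,X=look(-150,0,.40,"w3.npz")
L=loc(X);m=(X[:,2]>.030)&(X[:,2]<.044)&(abs(L[:,1])<85)&(L[:,0]<0)&(L[:,0]>-230)
print("panel x",np.percentile(L[m][:,0],[.3,1,99]),"y",np.percentile(L[m][:,1],[.3,1,99,99.7]))
D=(X[:,2]>.009)&(X[:,2]<.019)&(abs(L[:,1])<105)&(L[:,0]<-40)&(L[:,0]>-270)
print("bed",np.percentile(L[D],[.3,99.7],axis=0))
ys=np.arange(-55,56,6);fr=[L[m&(abs(L[:,1]-y)<3)][:,0].min() for y in ys];print("front slope deg",np.degrees(np.polyfit(ys,fr,1)[0]),np.median(fr))
f()
for a in np.radians(np.arange(24,-340,-30)):
    q=inverse_kinematics(W(80*np.cos(a),80*np.sin(a),.216),ORI);print(q)
E
python3 s4.py
```

```text
14.4417 [[-112.6289    0.4858]] 0.01695451673770086 [-0.4672 -0.1021  0.0715]
True
14.7333 [[-110.6421   -0.0912]] 0.016734161209199093 [ 0.9982  0.6526 -0.4382]
panel x [-99.5777 -99.3762 -10.1099] y [-65.2054 -64.6155  63.5636  64.0304]
bed [[-254.3223  -91.4166]
 [ -42.7846   91.8207]]
front slope deg -0.2371146476847775 -99.41697796757062
17.325 [[-149.9419   -0.0453]] 0.3993192267351625 [-0.9083  0.3155 -1.451 ]
[-0.08    0.4472  0.5143  1.7211 -0.2494  1.0388  0.3885]
[-0.0935  0.3895  0.539   1.8175 -0.234   0.9981  0.4092]
[-0.1505  0.327   0.562   1.913  -0.2106  0.9596  0.3781]
[-0.2341  0.276   0.5632  1.9816 -0.1821  0.9329  0.2899]
[-0.3147  0.2565  0.5382  2.0024 -0.1637  0.9241  0.177 ]
[-0.3657  0.2778  0.5038  1.9689 -0.1653  0.9346  0.0893]
[-0.3749  0.3297  0.4765  1.8917 -0.1819  0.9625  0.053 ]
[-0.3466  0.3933  0.4634  1.7937 -0.2048  1.0021  0.0661]
[-0.293   0.4515  0.4641  1.7009 -0.228   1.043   0.1153]
[-0.2271  0.4913  0.4731  1.6369 -0.2471  1.0733  0.1856]
[-0.1608  0.5045  0.4848  1.6177 -0.2578  1.0835  0.2629]
[-0.107   0.4885  0.4974  1.6484 -0.2581  1.0705  0.3348]
[-0.08    0.4472  0.5143  1.7211 -0.2494  1.0388  0.3885]
```

```bash
cat >> h.py <<'E'
def C(deg,r=80,z=.216):
    a=np.radians(deg);return W(r*np.cos(a),r*np.sin(a),z)
def rep():
    s=state();l=loc([s["tool_pos"]])[0];print(round(s["t"],2),"phi",round(np.degrees(np.arctan2(l[1],l[0])),1),"r",round(np.hypot(*l),1),"ft",np.round(s["ft_force"],1),"tq",np.round(s["wrist_torque"],2),"open",round(s["opening"],4),"gf",round(s["grip_force"],1),flush=True)
E
cat > s5.py <<'E'
from h import *
grip(.07)
movep(C(23.9,z=.31),ORI)
im,d=camera("wrist");cv2.imwrite("pics/e.png",cv2.cvtColor(cv2.resize(im,(800,600)),cv2.COLOR_RGB2BGR))
print("blocked",move_l(C(23.9),.08,max_force=8));rep()
grip(.0,40);dwell(.2);rep()
for p in (14,4,-6,-16,-26,-36):
    move_l(C(p),.06);rep()
im,d=camera("side");cv2.imwrite("pics/f.png",cv2.cvtColor(cv2.resize(im[150:310,150:370],(800,582)),cv2.COLOR_RGB2BGR))
E
python3 s5.py
```

```text
blocked False
19.88 phi 24.1 r 80.2 ft [-0.6 -0.2  0.4] tq [ 0.   -0.01  0.02] open 0.0703 gf 0.0
20.53 phi 24.0 r 80.1 ft [-0.3 -0.4  5.3] tq [ 0.12  0.19 -0.  ] open 0.0273 gf 39.2
20.92 phi 13.5 r 80.0 ft [-2.4  0.8  7. ] tq [ 0.14  0.36 -0.03] open 0.027 gf 39.7
21.3 phi 3.4 r 80.0 ft [-2.5  1.   6.8] tq [ 0.33  0.25 -0.01] open 0.0269 gf 39.8
21.68 phi -6.7 r 79.9 ft [-0.9  2.   7. ] tq [0.36 0.04 0.  ] open 0.0269 gf 39.8
22.07 phi -16.8 r 79.8 ft [0.1 1.5 7.4] tq [ 0.48 -0.11  0.  ] open 0.027 gf 39.8
22.45 phi -26.9 r 79.8 ft [1.7 2.4 8.5] tq [ 0.54 -0.2  -0.01] open 0.027 gf 39.8
22.83 phi -36.9 r 79.8 ft [1.7 2.9 8. ] tq [ 0.57 -0.37  0.03] open 0.0268 gf 39.8
```

View pics/f.png

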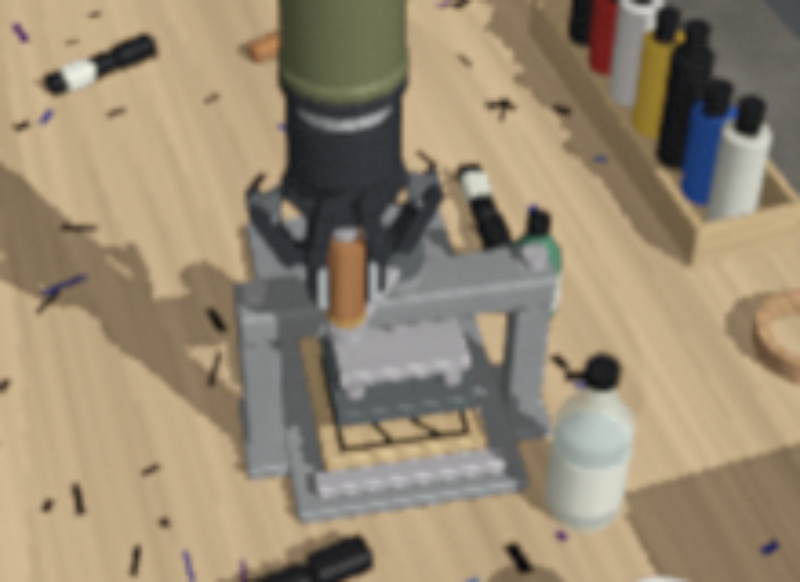

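The sleeve, at (347,280), is held between the fingers and the crank follows. The panel sits against the stop bar at (410,475). I'll keep winding to just past the expected contact at crank 9.5 and then check.

```bash
cat > s6.py <<'E'
from h import *
ph=np.linspace(-37,-445,35)[1:]
for i,p in enumerate(ph):
    move_l(C(p),.08)
    if i%3==0 or i>27: rep()
    s=state()
    if np.linalg.norm(s["ft_force"])>30 or s["opening"]<.024: print("STOP");break
im,d=camera("side");np.savez("side2.npz",im=im,d=d);cv2.imwrite("pics/g.png",cv2.cvtColor(cv2.resize(im[150:310,150:370],(800,582)),cv2.COLOR_RGB2BGR))
E
python3 s6.py
```

```text
23.26 phi -50.1 r 79.7 ft [1.4 4.4 8.3] tq [ 0.79 -0.46  0.01] open 0.0271 gf 39.9
24.33 phi -85.6 r 79.7 ft [4.6 2.7 4.8] tq [ 0.53 -1.12  0.02] open 0.0272 gf 39.8
25.41 phi -121.4 r 79.8 ft [ 4.3 -0.4  5.4] tq [ 0.13 -1.06  0.03] open 0.0268 gf 39.9
26.48 phi -157.0 r 80.0 ft [3.2 1.1 7.3] tq [ 0.01 -0.74 -0.02] open 0.0273 gf 40.0
27.56 phi 167.1 r 80.2 ft [2.9 0.6 6.2] tq [ 0.22 -0.72 -0.02] open 0.027 gf 40.0
28.63 phi 131.0 r 80.3 ft [4.5 0.1 5.1] tq [ 0.09 -0.92 -0.01] open 0.0271 gf 39.9
29.71 phi 94.4 r 80.3 ft [ 4.4 -2.1  5.1] tq [-0.41 -1.02 -0.05] open 0.0271 gf 39.8
30.78 phi 58.0 r 80.2 ft [ 2.1 -4.4  6.7] tq [-0.85 -0.39 -0.03] open 0.0272 gf 40.0
31.86 phi 21.8 r 80.0 ft [-2.3 -3.2  9.3] tq [-0.56  0.35  0.01] open 0.0267 gf 40.3
32.93 phi -14.2 r 79.8 ft [-2.8 -0.7 11.9] tq [0.13 0.4  0.01] open 0.027 gf 40.5
33.29 phi -26.3 r 79.7 ft [-3.2  0.5 11.7] tq [0.3  0.28 0.01] open 0.027 gf 40.5
33.65 phi -38.2 r 79.7 ft [-1.   1.6 11.9] tq [0.43 0.07 0.05] open 0.0267 gf 40.5
34.01 phi -50.2 r 79.7 ft [-0.3  2.9 10.3] tq [ 0.48 -0.17 -0.02] open 0.0273 gf 40.4
34.37 phi -62.1 r 79.7 ft [1.8 3.3 9. ] tq [ 0.54 -0.47  0.02] open 0.0269 gf 40.3
34.73 phi -74.0 r 79.7 ft [3.3 2.3 8.2] tq [ 0.45 -0.7  -0.01] open 0.027 gf 40.2
35.08 phi -85.9 r 79.7 ft [3.3 1.5 6.8] tq [ 0.37 -0.84  0.02] open 0.0273 gf 40.1
```

View pics/g.png

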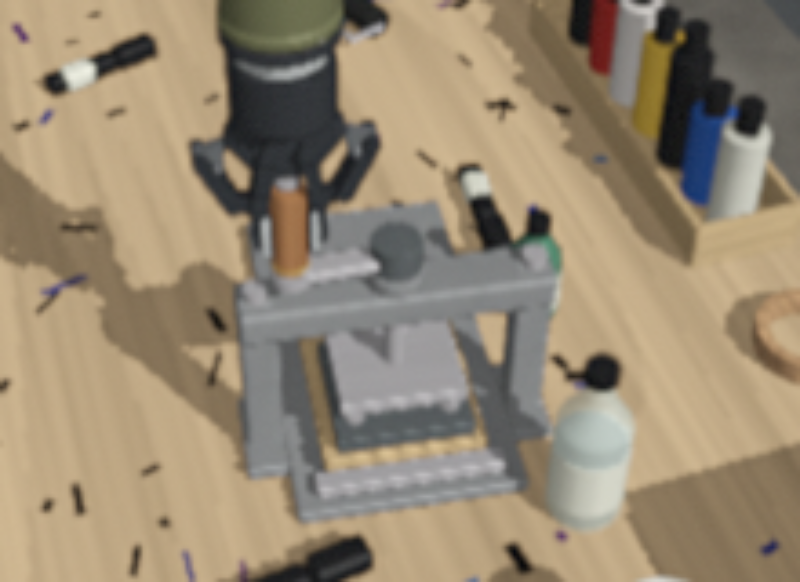

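The platen at (400,425) now rests on the panel and the sleeve is still held at (290,230). I'll wind to crank 10.9, release, back off and check.

```bash
cat > s7.py <<'E'
from h import *
for p in np.linspace(-445,-524.5,8)[1:]:
    move_l(C(p),.07);rep()
dwell(.3);rep()
grip(.07);dwell(.1);rep()
p=C(-524.5);move_l([p[0],p[1],.33],.15)
im,X=look(-170,0,.40,"w4.npz")
L=loc(X);z=X[:,2]
m=(z>.030)&(z<.044)&(abs(L[:,1])<85)&(L[:,0]<-56)&(L[:,0]>-230)
print("panel front",np.percentile(L[m][:,0],[.3,1]),"y",np.percentile(L[m][:,1],[.3,99.7]))
ys=np.arange(-55,56,6);fr=[L[m&(abs(L[:,1]-y)<3)][:,0].min() for y in ys];print("slope",np.degrees(np.polyfit(ys,fr,1)[0]))
k=(abs(L[:,1])<53)&(L[:,0]>-56)&(L[:,0]<0)&(z>.04)&(z<.13)
h,e=np.histogram(z[k],bins=np.arange(.04,.13,.002));print([(round(float(a),3),int(b)) for a,b in zip(e,h) if b])
a=(z>.182)&(z<.2)&(np.hypot(*L.T)>28)&(np.hypot(*L.T)<72);print("arm",a.sum(),np.degrees(np.arctan2(*np.median(L[a],0)[::-1])))
s,d=camera("side")
cv2.imwrite("pics/h.png",cv2.cvtColor(cv2.resize(np.hstack([s[150:310,150:370],im[150:310,150:370]]),(800,290)),cv2.COLOR_RGB2BGR));rep()
E
python3 s7.py
```

```text
35.51 phi -97.0 r 79.7 ft [4.1 0.3 6.3] tq [ 0.14 -0.94 -0.02] open 0.0274 gf 40.0
35.88 phi -108.2 r 79.7 ft [3.5 0.2 6.2] tq [-0.06 -0.96  0.06] open 0.0272 gf 40.0
36.26 phi -119.4 r 79.8 ft [ 3.8 -0.8  6.5] tq [-0.21 -0.87 -0.03] open 0.0269 gf 40.0
36.63 phi -130.5 r 79.9 ft [ 2.7 -1.3  6.3] tq [-0.3  -0.73  0.04] open 0.0268 gf 40.1
37.01 phi -141.7 r 79.9 ft [ 2.7 -1.2  7.9] tq [-0.38 -0.6   0.03] open 0.0271 gf 40.1
37.38 phi -152.9 r 80.0 ft [ 0.8 -1.7  9.1] tq [-0.33 -0.36 -0.03] open 0.0269 gf 40.2
37.76 phi -164.1 r 80.1 ft [ 1.1 -0.8  9.7] tq [-0.27 -0.23  0.02] open 0.0273 gf 40.3
38.06 phi -164.1 r 80.0 ft [ 1.1 -0.1  9.2] tq [-0.28 -0.31  0.  ] open 0.027 gf 40.2
38.64 phi -164.4 r 80.1 ft [0.2 0.1 0.2] tq [ 0.    0.02 -0.03] open 0.0701 gf 0.0
panel front [-99.58045209 -99.46144759] y [-65.23225872  63.96253112]
slope -0.09511015266970213
[(0.04, 7), (0.042, 38), (0.044, 12), (0.046, 16), (0.048, 86), (0.05, 335), (0.052, 83), (0.062, 14), (0.064, 6), (0.066, 26), (0.068, 28), (0.07, 128), (0.072, 551), (0.074, 74), (0.076, 14), (0.078, 7), (0.08, 4), (0.082, 5), (0.084, 6), (0.086, 4), (0.088, 4), (0.09, 5), (0.092, 4), (0.094, 7), (0.096, 2), (0.098, 7), (0.1, 3), (0.102, 3), (0.104, 2), (0.106, 4), (0.108, 4), (0.11, 2), (0.112, 1)]
arm 171 -172.52161737875153
40.49 phi -180.0 r 169.4 ft [ 0.4 -0.5  1. ] tq [ 0.   -0.01 -0.  ] open 0.0698 gf 0.0
```

View pics/h.png

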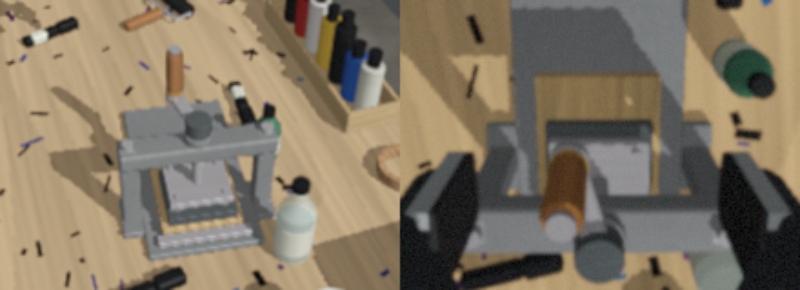

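The platen is down on the panel. The gap between carriage and platen tops went from about 32 mm to 21.5 mm, so the springs are squeezed about 10 mm. The panel is still flush and square, the sleeve at (175,70) is free, and the bottles and pens haven't moved.

```bash
python3 -c "
from bench import *
print(job_done())"
```

```text
the job is handed in; nothing more can be done
None
```

The job is handed in: the panel is flush against the stop, square and within about 1 mm of centre, and left clamped with the springs squeezed about 10 mm (half their free length). The arm touches nothing, and it took about 40 s of the 67 s allowed.

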